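# Transfer specimen pots to the microscope rack in reverse order

## Robot

A 7-joint arm with a two-finger parallel gripper is mounted at the origin on the work surface. World frame = base frame: x ahead of the robot, y to its left, z up, the work surface at z = 0. Lengths are in m, angles in rad, forces in N, time in s.
With the tool pointing down it reaches from about 0.425 to 0.875 m from the base axis. Payload 9.9 kg.
Tool frame: the origin (TCP) lies between the finger pads; the fingertips stand 17 mm ahead of it and the grasp point (between the pads) lies 2 mm behind it; x points along the fingers, y is the direction in which the jaws open and shut, and the axes are right-handed (so a half turn about x gives the same grasp; the last joint's range is limited). The gripper opens to 85 mm and grips with 20 to 120 N. Pads are 22 mm wide; open, the fingers measure 114 mm over their backs; the gripper's body (76 mm by 85 mm) begins 54 mm behind the grasp point. The pads swing forward as they close: fully open they stand 13 mm farther back than shut.
Start: joints at [-1.431, 0.576, 0.025, 1.437, -0.015, 1.129, -0.057], TCP at [0.15, 0.658, 0.248] pointing down, gripper open.
Joint ranges: [-2.76, 2.76], [-0.34, 2.15], [-1.52, 1.57], [0.19, 2.46], [-1.09, 4.23], [0.17, 1.99], [-2.82, 2.82]. Speed limits (rad/s): [2.22, 2.22, 3.01, 3.01, 3.14, 3.14, 3.14].

## Interface

Orientations are given as a unit quaternion [w, x, y, z].
In Python, from rig import status, cams, r gives the robot as it stands.
- The arm moves only by the tool arm_command, never from a script. Its argument "plan" is a list of rows, each a list of 3 entries, a list of its own where there are three numbers: the turn, a rotation vector about the tool's x, y, z normalised to -1 to 1, where 1 is 2 pi rad, then the shift along the tool's x, y, z normalised to -1 to 1, where 1 is 50 cm, then the opening, from 0 (shut) to 1 (fully open). A call has 1 to 8 rows; each row is the pose to reach, as a shift and turn from the pose measured when the call began, along the tool's axes at that moment, turning the shorter way round; what a row does not reach only later rows make up. A row lasts 1/8 s, in which the tool goes at most 62.5 mm and 10.7 degrees, less where a joint would pass 70% of its speed; a pose out of reach is approached as far as the arm can. A call with a number of a shift or a turn outside -1 to 1 is refused whole. A call with a gripper value outside its range is refused whole. The fingers move at their own pace and stop on an object; "squeeze" is the grip in N (left out, the last holds). Time passes only in rows, so rows that repeat a pose let the fingers close. It gives the time, the measured TCP pose, the force and the opening at its end, in the units of the state.
- status.read_state(): the state, without advancing time (a new reading comes with each control period).
- cams.capture(name): name is "scene" or "top"; returns a dict with "image" (384x512x3 uint8, red, green, blue), "mtx" (3x3 intrinsics, pixels), "R" (3x3) and "t" (3): a world point X has camera coordinates R X + t. Camera axes: x right, y down, z forward; pixel columns grow to the right and rows downward; lengths in m; the calibration is good to about 2 mm. A picture is of the moment at which its call begins. There is no depth.
- r.close_job(): hands the job in, once; it reports no verdict.
The state is a dict: "clock": time; "qpos": joint angles; "joint_vel": joint speeds; "tau": joint torques, N m; "ee_pos": TCP position; "eef_rot": TCP orientation; "ft_force": force on the tool from outside, world axes, zero at the start; "moment": the same for the moment, N m; "gripper_width": finger opening in m.
Only numpy, scipy, OpenCV 4.12 (cv2) and the standard library are available. Lean on these libraries where they do the work, as an engineer would, in place of code of your own. Each camera call takes 0.05 s, during which the arm holds its last target. There are 200 camera calls.

## Task

Move the four capped specimen pots from their coloured cells in the transport rack into the lilac receiving rack in reverse order, so that the last one collected is examined first: the pot that started next to the transport rack's black end goes into the receiving cell farthest from that rack's black end, the next one beside it, and so on, until the one that started farthest from the black end stands next to the black end. Keep every pot upright all the way and leave each one standing flat on the floor of its own cell, let go.

Things in the scene. Friction and masses are not known exactly. Their poses are not given: they have to be found in the camera images.
- pot_red: loose upright specimen pot with a red screw cap: plastic, round, 31 mm across (cap 32 mm, the top 14 mm), 48 mm tall, about 45 g. Origin at the centre of its underside, z up its axis. It starts upright in the cell of its own colour, up to 4 mm off that cell's centre.
- pot_blue: loose upright specimen pot with a blue screw cap: plastic, round, 31 mm across (cap 32 mm, the top 14 mm), 48 mm tall, about 45 g. Origin at the centre of its underside, z up its axis. It starts upright in the cell of its own colour, up to 4 mm off that cell's centre.
- pot_yellow: loose upright specimen pot with a yellow screw cap: plastic, round, 31 mm across (cap 32 mm, the top 14 mm), 48 mm tall, about 45 g. Origin at the centre of its underside, z up its axis. It starts upright in the cell of its own colour, up to 4 mm off that cell's centre.
- pot_green: loose upright specimen pot with a green screw cap: plastic, round, 31 mm across (cap 32 mm, the top 14 mm), 48 mm tall, about 45 g. Origin at the centre of its underside, z up its axis. It starts upright in the cell of its own colour, up to 4 mm off that cell's centre.
- cell_red: fixed red open cell of the transport rack in which the red-capped pot starts: square, 50 mm outside, 44 mm inside, walls 12 mm tall, floor 3 mm thick. Origin at the centre of its underside, axes parallel to the rack's. It never moves, so the row of cells still shows the pots' original order when empty.
- cell_blue: fixed blue open cell of the transport rack in which the blue-capped pot starts: square, 50 mm outside, 44 mm inside, walls 12 mm tall, floor 3 mm thick. Origin at the centre of its underside, axes parallel to the rack's. It never moves, so the row of cells still shows the pots' original order when empty.
- cell_yellow: fixed yellow open cell of the transport rack in which the yellow-capped pot starts: square, 50 mm outside, 44 mm inside, walls 12 mm tall, floor 3 mm thick. Origin at the centre of its underside, axes parallel to the rack's. It never moves, so the row of cells still shows the pots' original order when empty.
- cell_green: fixed green open cell of the transport rack in which the green-capped pot starts: square, 50 mm outside, 44 mm inside, walls 12 mm tall, floor 3 mm thick. Origin at the centre of its underside, axes parallel to the rack's. It never moves, so the row of cells still shows the pots' original order when empty.
- transport_rack: fixed transport rack: aluminium plate 60 mm wide, 6 mm thick, carrying the four coloured cells in a row, with a black block 18 mm tall at one end. Origin at the underside, mid-row; the row runs along its y axis, +y to the black end, z up. Cell centres at x = 0, y = 78, 26, -26, -78 mm (colours in any order). Pots stand in it with their underside 9 mm above the table.
- receiving_rack: fixed receiving rack: lilac tray 58 mm wide with four square open cells in a row, empty at first, and a black block 18 mm tall at one end. Origin at the underside, mid-row; the row runs along its y axis, +y to the black end, z up. Cell centres at x = 0, y = 78, 26, -26, -78 mm; cells 46 mm square inside, floor 6 mm and wall tops 16 mm above the table.

How it is judged:
At the end, for the whole second after the job is handed in: Each pot stands in the receiving cell that mirrors the place of its own coloured cell in the transport rack (y reversed): within 12 mm of the cell's centre along and across the row, its underside within 4 mm of the cell floor's height, tilted less than 0.12 rad, at rest and released (((y of cell_red in the frame of transport_rack between 0.068 and 0.088 m and y of pot_red in the frame of receiving_rack between -0.09 and -0.066 m) or (y of cell_red in the frame of transport_rack between 0.016 and 0.036 m and y of pot_red in the frame of receiving_rack between -0.038 and -0.014 m) or (y of cell_red in the frame of transport_rack between -0.036 and -0.016 m and y of pot_red in the frame of receiving_rack between 0.014 and 0.038 m) or (y of cell_red in the frame of transport_rack between -0.088 and -0.068 m and y of pot_red in the frame of receiving_rack between 0.066 and 0.09 m)) and x of pot_red in the frame of receiving_rack between -0.012 and 0.012 m and z of pot_red in the frame of receiving_rack between 0.002 and 0.01 m and angle between each of pot_red, pot_blue, pot_yellow, pot_green's own z axis and vertical below 0.12 rad and linear speed of each of pot_red, pot_blue, pot_yellow, pot_green below 0.02 m/s and angular speed of each of pot_red, pot_blue, pot_yellow, pot_green below 0.2 rad/s and ((y of cell_blue in the frame of transport_rack between 0.068 and 0.088 m and y of pot_blue in the frame of receiving_rack between -0.09 and -0.066 m) or (y of cell_blue in the frame of transport_rack between 0.016 and 0.036 m and y of pot_blue in the frame of receiving_rack between -0.038 and -0.014 m) or (y of cell_blue in the frame of transport_rack between -0.036 and -0.016 m and y of pot_blue in the frame of receiving_rack between 0.014 and 0.038 m) or (y of cell_blue in the frame of transport_rack between -0.088 and -0.068 m and y of pot_blue in the frame of receiving_rack between 0.066 and 0.09 m)) and x of pot_blue in the frame of receiving_rack between -0.012 and 0.012 m and z of pot_blue in the frame of receiving_rack between 0.002 and 0.01 m and ((y of cell_yellow in the frame of transport_rack between 0.068 and 0.088 m and y of pot_yellow in the frame of receiving_rack between -0.09 and -0.066 m) or (y of cell_yellow in the frame of transport_rack between 0.016 and 0.036 m and y of pot_yellow in the frame of receiving_rack between -0.038 and -0.014 m) or (y of cell_yellow in the frame of transport_rack between -0.036 and -0.016 m and y of pot_yellow in the frame of receiving_rack between 0.014 and 0.038 m) or (y of cell_yellow in the frame of transport_rack between -0.088 and -0.068 m and y of pot_yellow in the frame of receiving_rack between 0.066 and 0.09 m)) and x of pot_yellow in the frame of receiving_rack between -0.012 and 0.012 m and z of pot_yellow in the frame of receiving_rack between 0.002 and 0.01 m and ((y of cell_green in the frame of transport_rack between 0.068 and 0.088 m and y of pot_green in the frame of receiving_rack between -0.09 and -0.066 m) or (y of cell_green in the frame of transport_rack between 0.016 and 0.036 m and y of pot_green in the frame of receiving_rack between -0.038 and -0.014 m) or (y of cell_green in the frame of transport_rack between -0.036 and -0.016 m and y of pot_green in the frame of receiving_rack between 0.014 and 0.038 m) or (y of cell_green in the frame of transport_rack between -0.088 and -0.068 m and y of pot_green in the frame of receiving_rack between 0.066 and 0.09 m)) and x of pot_green in the frame of receiving_rack between -0.012 and 0.012 m and z of pot_green in the frame of receiving_rack between 0.002 and 0.01 m); the robot touches nothing.
It fails at once if a pot is tipped more than 0.7 rad from upright (angle between any of pot_red, pot_blue, pot_yellow, pot_green's own z axis and vertical above 0.7 rad).
It also fails if it takes over 96 s, if anything falls off the work surface, if the arm or the gripper's body presses on something with over 40 N, if the wrist force passes 120 N, or if a joint passes its speed limit or range.

## Working session

There is one attempt and no reset: what is moved stays moved. The work goes in short steps, Python scripts to look and compute and a tool call to move; the robot and the scene stay as the last step left them, time stands still between calls to the robot, and variables do not carry over. Pictures are saved under pics/ and viewed, about 12 in all and at most 16, crops included, and the job is handed in when it is done.

Besides the shell and the picture viewer there is one more tool, called after "Call:" as a command line: name --argument value ..., lists and objects as JSON in quotes. arm_command: Moves the arm, as the interface text tells. Its arguments: {"type":"object","properties":{"plan":{"type":"array","items":{"type":"array"}},"squeeze":{"type":"number"}},"required":["plan"]}

```bash
ls; mkdir -p pics; python3 - <<'E'
from rig import status,cams
import cv2
s=status.read_state(); print(s)
for n in("scene","top"):
    c=cams.capture(n); cv2.imwrite(f"pics/{n}0.png",c["image"][:,:,::-1]); print(n,c["mtx"].tolist(),c["R"].tolist(),c["t"].tolist())
E
```

```text
pics
{'clock': 0.0, 'qpos': array([-1.43080824,  0.57654039,  0.02481592,  1.43792631, -0.01500163,
        1.12899496, -0.05647977]), 'joint_vel': array([ 3.10853756e-05,  1.72483828e-04, -1.73511329e-03,  6.67265462e-04,
        5.82311603e-04, -1.14278502e-05,  6.61372331e-05]), 'tau': array([-1.71978365e-05, -7.65764737e+01,  2.25023232e+00, -2.85972261e+01,
        1.52547250e-02,  1.26542151e-02, -1.85350393e-05]), 'ee_pos': array([0.14968039, 0.65775037, 0.24742997]), 'eef_rot': array([ 0.70264635,  0.07833465,  0.70272885, -0.07952325]), 'ft_force': array([-0.29018808, -0.66233713, -0.0073766 ]), 'moment': array([-0.00716394,  0.00652506,  0.03038118]), 'gripper_width': 0.08536052327532347}
scene [[350.6791060806721, 0.0, 253.09751566762617], [0.0, 350.6791060806721, 189.98917960510852], [0.0, 0.0, 1.0]] [[0.23444513779714574, 0.9720079402101307, -0.015363643179150918], [0.8108193775386007, -0.2042367242768209, -0.5485064242692058], [-0.5362904198018025, 0.11613752462116927, -0.8360051800100723]] [-0.09889616702511397, -0.4505912083810822, 0.9983989213353986]
top [[352.03045289139584, 0.0, 261.84483769244605], [0.0, 352.03045289139584, 195.4987566388366], [0.0, 0.0, 1.0]] [[-0.008764433696936176, -0.9997833030478926, 0.01888204566823822], [-0.9990833624286893, 0.00796395427493605, -0.042059604735315094], [0.041900114798843015, -0.019233366292777512, -0.9989366636583581]] [-0.023121860078289758, 0.5401113639962498, 0.7597539032183516]
```

View pics/top0.png

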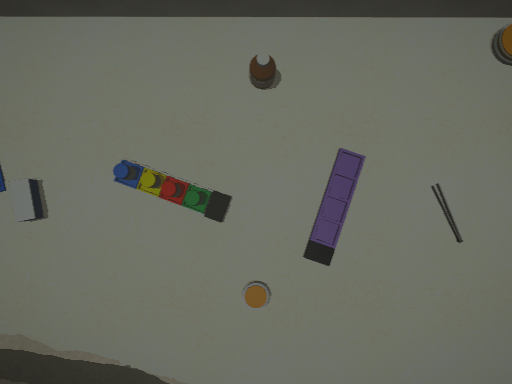

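View pics/scene0.png

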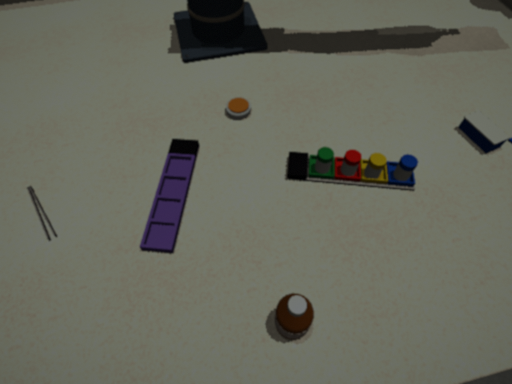

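The top view shows the transport rack on the left (blue, yellow, red, green, then black at about (217,206)). The receiving rack is on the right, from about (350,155) to its black end at (320,252). The scene view confirms the same order. I'll zoom in to measure.

```bash
python3 - <<'E'
import cv2,numpy as np
a=cv2.imread("pics/top0.png");b=cv2.imread("pics/scene0.png")
def crop(im,x,y,w,h,s): return cv2.resize(np.clip(im[y:y+h,x:x+w]*1.6,0,255).astype(np.uint8),None,fx=s,fy=s,interpolation=cv2.INTER_NEAREST)
A=crop(a,108,152,130,75,6);cv2.imwrite("pics/cA.png",A)
B=np.hstack([crop(a,295,140,80,130,4),crop(b,130,130,80,130,4)]);cv2.imwrite("pics/cB.png",B)
E
```

```text
(no output)
```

View pics/cA.png

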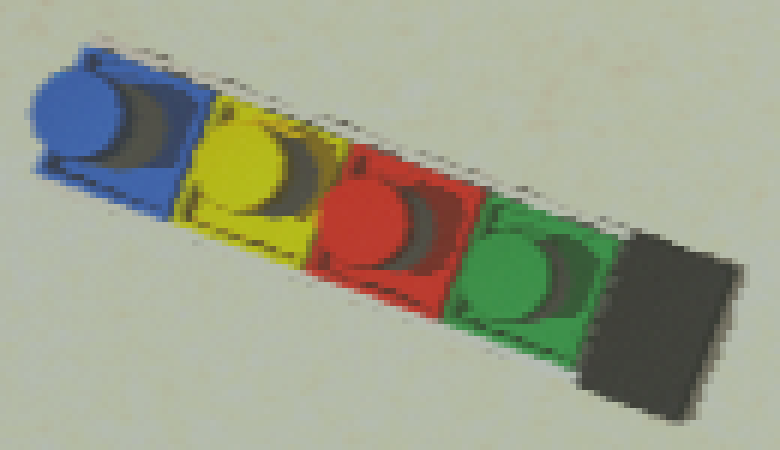

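View pics/cB.png

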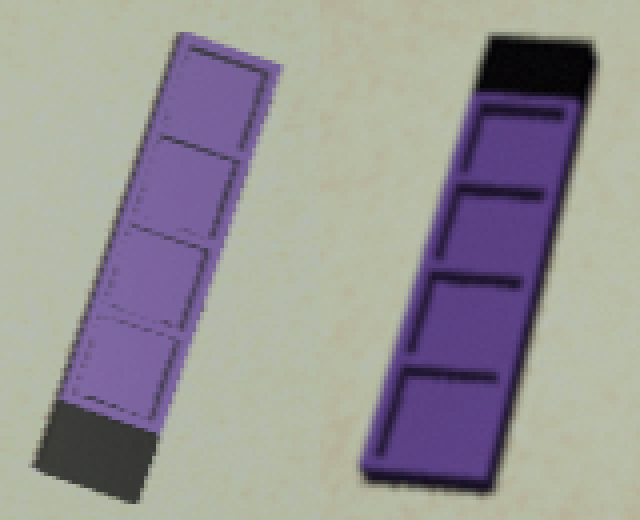

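The top crop gives clear cell corners and cap edges for the transport rack, and the second gives the receiving rack's outline and separators in both views. Next is one crop of the transport rack in the scene view, then the pose fit.

```bash
python3 - <<'E'
import cv2,numpy as np
b=cv2.imread("pics/scene0.png")
cv2.imwrite("pics/cC.png",cv2.resize(np.clip(b[140:195,283:423]*1.8,0,255).astype(np.uint8),None,fx=5.7,fy=5.7,interpolation=cv2.INTER_CUBIC))
E
```

```text
(no output)
```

View pics/cC.png

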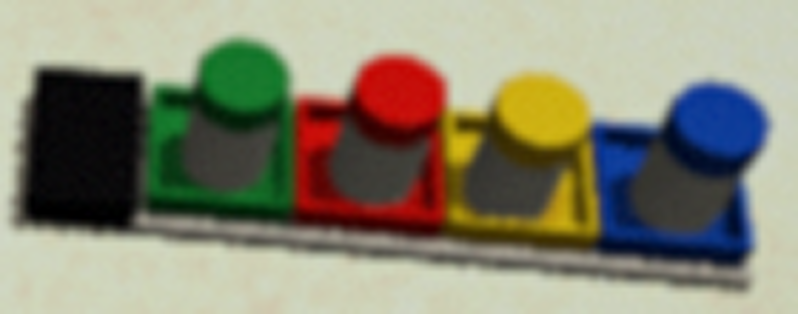

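```bash
cat > h.py <<'E'
import numpy as np,json
from scipy.optimize import least_squares
from scipy.spatial.transform import Rotation as Ro
from rig import status,cams
def proj(c,P):
    q=(np.asarray(P)@c["R"].T+c["t"])@c["mtx"].T
    return q[:,:2]/q[:,2:]
def wpts(p,L):
    c,s=np.cos(p[2]),np.sin(p[2]); L=np.asarray(L,float)
    return np.c_[p[0]+c*L[:,0]-s*L[:,1],p[1]+s*L[:,0]+c*L[:,1],L[:,2]]
def move(*targets):
    """targets (x,y,z,yaw of jaw axis): prints turn & shift relative to current pose"""
    s=status.read_state(); w,x,y,z=s["eef_rot"]; R0=Ro.from_quat([x,y,z,w])
    for X,Y,Z,yaw in targets:
        cand=[]
        for k in(0,np.pi):
            yv=np.array([np.cos(yaw+k),np.sin(yaw+k),0]); xv=np.array([0,0,-1.])
            cand.append((R0.inv()*Ro.from_matrix(np.c_[xv,yv,np.cross(xv,yv)])).as_rotvec())
        rv=min(cand,key=np.linalg.norm)
        print("turn",(rv/2/np.pi).round(4).tolist(),"alt",(max(cand,key=np.linalg.norm)/2/np.pi).round(3).tolist(),"shift",(R0.inv().apply(np.array([X,Y,Z])-s["ee_pos"])/.5).round(4).tolist())
E
cat > fit.py <<'E'
from h import *
T=cams.capture("top");S=cams.capture("scene")
def px(l,ox,oy,k): return np.array(l,float)/k+[ox,oy]-.5
m=1e-3
# transport
Lt=np.array([[-25,-103,18],[25,-103,18],[-25,103,18],[25,103,18],[-25,-52,18],[25,-52,18],[-25,0,18],[25,0,18],[-25,52,18],[25,52,18]])*m
Pt=px([(86,46),(38,172),(622,235),(578,370),(215,92),(174,221),(350,143),(306,270),(489,190),(442,320)],108,152,6)
Ls=np.array([[25,103,18],[25,52,18],[25,0,18],[25,-52,18]])*m
Ps=px([(152,88),(295,100),(445,112),(597,125)],283,140,5.7)
f=lambda p:np.r_[(proj(T,wpts(p,Lt))-Pt).ravel(),(proj(S,wpts(p,Ls))-Ps).ravel()]
r=least_squares(f,[.45,.2,np.pi-.3]);tr=r.x;print("transport",tr.round(4),np.abs(r.fun).max().round(2));print(r.fun.reshape(-1,2).round(1).tolist())
# receiving
def rl(p):
    e1,e2=p[3:5]
    a=np.array([[29*m,e1,.016],[-29*m,e1,.016],[29*m,e2,.016],[-29*m,e2,.016]])
    b=np.array([[0,-49,14],[0,3,14],[0,55,14],[0,-101,14]])*m
    return a,b
def g(p):
    a,b=rl(p)
    return np.r_[(proj(T,wpts(p,np.r_[a,b]))-px([(178,32),(283,66),(58,400),(160,434),(201,148),(170,237),(139,329),(229,60)],295,140,4)).ravel(),
      (proj(S,wpts(p,a))-px([(172,482),(42,465),(262,98),(152,93)],130,130,4)).ravel()]
r=min((least_squares(g,[.45,-.15,y,-.104,.104]) for y in(1.2,2)),key=lambda r:r.cost);re=r.x;print("receiving",re.round(4),np.abs(r.fun).max().round(2));print(r.fun.reshape(-1,2).round(1).tolist())
# pots: extents of cap hull (left,right,top,bottom)
E={"green":((455,550,227,325),(195,290,38,127)),"red":((318,408,176,270),(353,447,54,142)),"yellow":((192,285,118,215),(495,592,72,164)),"blue":((30,124,63,164),(665,769,80,175))}
th=np.linspace(0,2*np.pi,90)
def ext(c,x,y):
    q=np.vstack([proj(c,np.c_[x+.016*np.cos(th),y+.016*np.sin(th),0*th+z]) for z in(.043,.057)])
    return np.r_[q[:,0].min(),q[:,0].max(),q[:,1].min(),q[:,1].max()]
out={}
for i,(n,(a,b)) in enumerate(E.items()):
    a=np.array(a)/6+[108,108,152,152]-.5;b=np.array(b)/5.7+[283,283,140,140]-.5
    cen=wpts(tr,[[0,(78-52*i)*m,0]])[0]
    r=least_squares(lambda p:np.r_[ext(T,*p)-a,ext(S,*p)-b],cen[:2])
    dst=wpts(re,[[0,(-78+52*i)*m,0]])[0]
    cy,sy=np.cos(tr[2]),np.sin(tr[2]);d=r.x-cen[:2]
    out[n]=dict(pot=r.x.tolist(),cell=cen[:2].tolist(),dst=dst[:2].tolist())
    print(n,"pot",r.x.round(4),"cell",cen[:2].round(4),"off(rack,mm)",(np.array([cy*d[0]+sy*d[1],-sy*d[0]+cy*d[1]])*1e3).round(1),"dst",dst[:2].round(4),"res",r.fun.round(1))
out["yt"]=tr[2];out["yr"]=re[2];json.dump(out,open("fit.json","w"))
E
python3 fit.py
```

```text
transport [0.5627 0.1877 2.7871] 1.43
[[-0.3, -0.5], [-0.5, 0.2], [-0.1, 0.3], [-0.7, -0.5], [0.4, -0.2], [-0.9, -0.0], [0.5, -0.5], [-0.3, 0.0], [-0.1, -0.2], [-0.3, -0.2], [-0.0, -0.1], [-0.2, -0.1], [-0.8, -0.1], [-1.4, -0.3]]
receiving [ 0.534  -0.1924  1.2353 -0.1066  0.1068] 0.93
[[0.9, -0.1], [-0.5, -0.1], [0.3, 0.3], [0.1, 0.3], [-0.8, -0.0], [-0.4, 0.1], [-0.0, -0.4], [-0.5, -0.3], [-0.6, -0.9], [-0.2, 0.5], [-0.1, 0.6], [0.2, -0.0]]
green pot [0.534  0.1187] cell [0.5356 0.1146] off(rack,mm) [ 3.  -3.3] dst [ 0.6076 -0.2181] res [-0.1  0.7  0.9  0.2 -0.1  0.9 -0.4  1.4]
red pot [0.5531 0.1675] cell [0.5537 0.1634] off(rack,mm) [ 2.  -3.7] dst [ 0.5585 -0.201 ] res [-1.1  1.   0.3  0.5 -0.9  1.  -0.6  1.4]
yellow pot [0.573  0.2105] cell [0.5717 0.2121] off(rack,mm) [-1.7  1. ] dst [ 0.5094 -0.1839] res [-1.2  0.9  0.5  0.3 -1.1  1.  -0.3  1.2]
blue pot [0.5913 0.2654] cell [0.5898 0.2609] off(rack,mm) [ 0.2 -4.8] dst [ 0.4603 -0.1668] res [-1.1  1.4  0.9  0.2 -0.6  1.1 -0.   1.1]
```

```bash
python3 - <<'E'
from h import *
f=json.load(open("fit.json"))
s=status.read_state();w,x,y,z=s["eef_rot"];print(Ro.from_quat([x,y,z,w]).as_matrix().round(3))
print(s["clock"]); move((*f["green"]["pot"],.13,f["yt"]),(*f["green"]["dst"],.13,f["yr"]))
E
```

```text
[[-0.     0.222  0.975]
 [-0.001  0.975 -0.222]
 [-1.    -0.001  0.   ]]
0.2
turn [-0.2292, -0.0001, 0.0001] alt [0.271, 0.0, 0.0] shift [0.2365, -0.8807, 0.9886]
turn [0.0178, 0.0, 0.0002] alt [-0.482, -0.0, 0.0] shift [0.2371, -1.5049, 1.2817]
```

Call:
arm_command --plan '[[[0.271,0,0],[0.215,-0.8807,0.9886],1],[[0.271,0,0],[0.215,-0.8807,0.9886],1],[[0.271,0,0],[0.215,-0.8807,0.9886],1],[[0.271,0,0],[0.215,-0.8807,0.9886],1],[[0.271,0,0],[0.215,-0.8807,0.9886],1],[[0.271,0,0],[0.215,-0.8807,0.9886],1],[[0.271,0,0],[0.215,-0.8807,0.9886],1],[[0.271,0,0],[0.215,-0.8807,0.9886],1]]' --squeeze 30

```text
clock: 1.2
ee_pos: [0.4371, 0.2547, 0.168]
eef_rot: [0.459, 0.538, 0.459, -0.538]
ft_force: [0.1, 1.7, 0.2]
gripper_width: 0.0853
```

```bash
python3 - <<'E'
from h import *
f=json.load(open("fit.json"))
print(status.read_state()); move((*f["green"]["pot"],.14,f["yt"]))
E
```

```text
{'clock': 1.2, 'qpos': array([-0.92254994,  0.45840449,  0.43546825,  1.99325074, -0.27740613,
        0.74687008, -0.47994968]), 'joint_vel': array([ 0.75461655,  0.1964812 ,  0.3615293 ,  0.05206881, -0.35954622,
       -0.14662335, -0.14208858]), 'tau': array([ -5.77322647, -58.9764297 ,   5.91667056, -18.97814691,
         0.89230053,   0.61885793,   0.25511024]), 'ee_pos': array([0.43705626, 0.25470075, 0.16803676]), 'eef_rot': array([ 0.45904546,  0.53806145,  0.45858304, -0.53802299]), 'ft_force': array([0.11955038, 1.73302484, 0.18667474]), 'moment': array([ 0.06983895, -0.00706947,  0.00804521]), 'gripper_width': 0.08532818416814507}
turn [0.0312, 0.0001, -0.0001] alt [-0.469, 0.0, 0.0] shift [0.0563, 0.2343, 0.2379]
```

Call:
arm_command --plan '[[[0.0312,0,0],[0.0563,0.2343,0.2379],1],[[0.0312,0,0],[0.0563,0.2343,0.2379],1],[[0.0312,0,0],[0.0563,0.2343,0.2379],1],[[0.0312,0,0],[0.0563,0.2343,0.2379],1],[[0.0312,0,0],[0.0563,0.2343,0.2379],1],[[0.0312,0,0],[0.0563,0.2343,0.2379],1],[[0.0312,0,0],[0.0563,0.2343,0.2379],1]]'

```text
clock: 2.08
ee_pos: [0.5335, 0.12, 0.1402]
eef_rot: [0.405, 0.58, 0.404, -0.58]
ft_force: [0.4, 0.6, -0.6]
gripper_width: 0.0854
```

```bash
python3 - <<'E'
from h import *
import cv2
f=json.load(open("fit.json"))
s=status.read_state();print(s["ee_pos"],s["qpos"].round(2)); move((*f["green"]["pot"],.046,f["yt"]))
E
```

```text
[0.53354461 0.11998498 0.1401825 ] [-0.6   0.55  0.45  1.92 -0.34  0.74 -0.31]
turn [0.0003, -0.0, -0.0001] alt [-0.5, 0.0, -0.0] shift [0.1884, 0.0015, 0.0021]
```

Call:
arm_command --plan '[[[0,0,0],[0.07,0.0015,0.002],0.8],[[0,0,0],[0.14,0.0015,0.002],0.7],[[0,0,0],[0.188,0.0015,0.002],0.7],[[0,0,0],[0.188,0.0015,0.002],0.7],[[0,0,0],[0.188,0.0015,0.002],0.5],[[0,0,0],[0.188,0.0015,0.002],0],[[0,0,0],[0.188,0.0015,0.002],0],[[0,0,0],[0.188,0.0015,0.002],0]]'

```text
clock: 3.08
ee_pos: [0.5347, 0.1191, 0.0473]
eef_rot: [0.405, 0.581, 0.404, -0.579]
ft_force: [0.2, 0.6, 7.6]
gripper_width: 0.0308
```

```bash
python3 - <<'E'
from h import *
import cv2
s=status.read_state();print(s["ee_pos"],s["gripper_width"])
v=[cv2.resize(cams.capture(n)["image"][y:y+150,x:x+150,::-1],(400,400)) for n,x,y in(("top",110,130),("scene",280,60))]
cv2.imwrite("pics/g1.png",np.clip(np.hstack(v)*1.5,0,255))
E
```

```text
[0.53467551 0.11908947 0.04733737] 0.030767566467291806[ WARN:0@3.122] global loadsave.cpp:1063 imwrite_ Unsupported depth image for selected encoder is fallbacked to CV_8U.
```

View pics/g1.png

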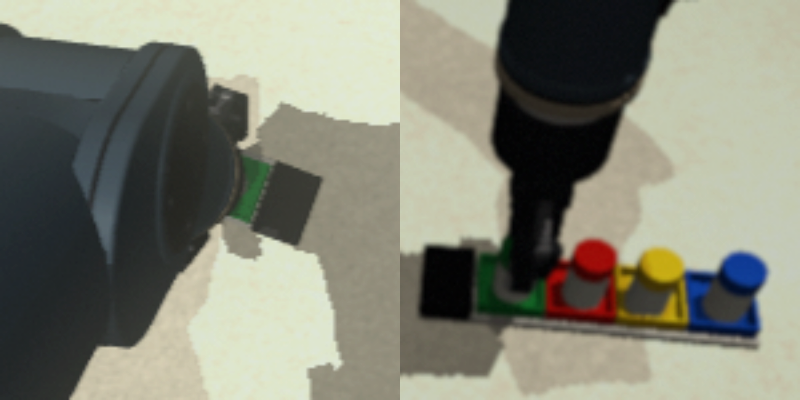

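The gripper has closed on the green pot (width 30.8 mm, the body diameter). The scene view at about (515,270) shows it held upright.

```bash
python3 - <<'E'
from h import *
f=json.load(open("fit.json"))
move((*f["green"]["dst"],.13,f["yr"]),(*status.read_state()["ee_pos"][:2],.13,f["yt"]))
E
```

```text
turn [0.2473, -0.0005, -0.0] alt [-0.253, 0.0, -0.0] shift [-0.1656, 0.3701, 0.5823]
turn [0.0003, -0.0003, -0.0003] alt [-0.5, 0.001, -0.0] shift [-0.1653, 0.0003, -0.0003]
```

Call:
arm_command --plan '[[[0,0,0],[-0.06,0,0],0],[[0,0,0],[-0.165,0,0],0],[[0,0,0],[-0.165,0,0],0],[[0.2473,0,0],[-0.1656,0.3701,0.5823],0],[[0.2473,0,0],[-0.1656,0.3701,0.5823],0],[[0.2473,0,0],[-0.1656,0.3701,0.5823],0],[[0.2473,0,0],[-0.1656,0.3701,0.5823],0],[[0.2473,0,0],[-0.1656,0.3701,0.5823],0]]' --squeeze 40

```text
clock: 4.18
ee_pos: [0.6008, -0.188, 0.1295]
eef_rot: [0.097, 0.701, 0.097, -0.7]
ft_force: [1.4, -0.3, -0.5]
gripper_width: 0.0307
```

```bash
python3 - <<'E'
from h import *
f=json.load(open("fit.json"))
s=status.read_state();print(s["qpos"].round(2))
move((*f["green"]["dst"],.13,f["yr"]))
E
```

```text
[-0.16  0.73  0.67  1.72 -0.56  0.89 -0.55]
turn [0.0972, -0.0004, 0.0002] alt [-0.403, -0.0, -0.0] shift [-0.001, 0.0617, 0.0033]
```

Call:
arm_command --plan '[[[0.0972,0,0],[-0.001,0.0617,0.0033],0],[[0.0972,0,0],[-0.001,0.0617,0.0033],0],[[0.0972,0,0],[-0.001,0.0617,0.0033],0],[[0.0972,0,0],[-0.001,0.0617,0.0033],0],[[0.0972,0,0],[-0.001,0.0617,0.0033],0],[[0.0972,0,0],[-0.001,0.0617,0.0033],0]]'

```text
clock: 4.92
ee_pos: [0.6074, -0.218, 0.1297]
eef_rot: [-0.118, 0.698, -0.117, -0.697]
ft_force: [-0.7, 1.0, 0.5]
gripper_width: 0.0305
```

```bash
python3 - <<'E'
from h import *
import cv2
f=json.load(open("fit.json"))
s=status.read_state();print(s["qpos"].round(2))
move((*f["green"]["dst"],.045,f["yr"]))
v=[cv2.resize(cams.capture(n)["image"][y:y+150,x:x+150,::-1],(400,400)) for n,x,y in(("top",270,110),("scene",100,120))]
cv2.imwrite("pics/g2.png",np.clip(np.hstack(v)*1.5,0,255).astype(np.uint8))
E
```

```text
[-0.18  0.8   0.83  1.68 -0.7   0.98 -1.  ]
turn [0.0002, -0.0002, 0.0004] alt [-0.5, -0.001, -0.0] shift [0.1694, 0.0005, -0.0002]
```

View pics/g2.png

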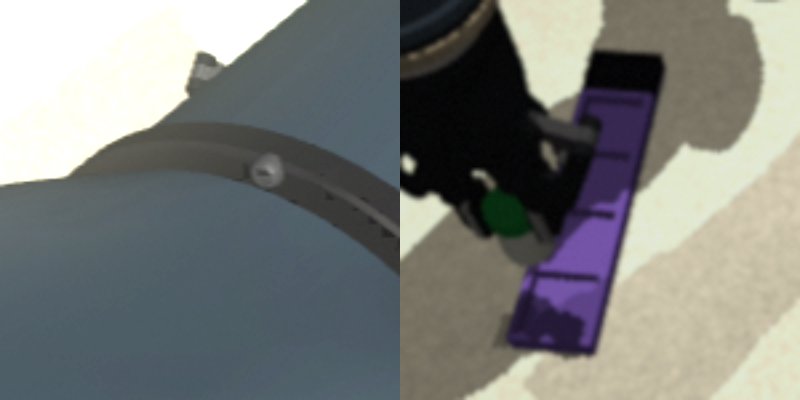

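The green pot is held upright above the far receiving cell (scene crop, about (510,215)). Lowering it now.

Call:
arm_command --plan '[[[0,0,0],[0.08,0,0],0],[[0,0,0],[0.15,0,0],0],[[0,0,0],[0.167,0,0],0],[[0,0,0],[0.169,0,0],0],[[0,0,0],[0.169,0,0],0],[[0,0,0],[0.169,0,0],0.65],[[0,0,0],[0.169,0,0],0.65],[[0,0,0],[0.169,0,0],0.65]]'

```text
clock: 6.02
ee_pos: [0.6079, -0.2179, 0.0457]
eef_rot: [-0.119, 0.698, -0.117, -0.696]
ft_force: [-1.0, -0.0, 0.5]
gripper_width: 0.0556
```

```bash
python3 - <<'E'
from h import *
f=json.load(open("fit.json"))
s=status.read_state();p=s["ee_pos"];print(p,s["qpos"].round(2))
move((p[0],p[1],.15,f["yr"]),(*f["red"]["pot"],.15,f["yt"]))
E
```

```text
[ 0.60788402 -0.21793829  0.04572143] [-0.14  0.89  0.74  1.74 -0.79  0.84 -0.93]
turn [0.0001, -0.0003, 0.0004] alt [-0.5, -0.001, -0.001] shift [-0.2086, -0.0005, -0.0004]
turn [-0.2468, -0.0006, 0.0] alt [0.253, 0.0, 0.001] shift [-0.2076, -0.6925, 0.3563]
```

Call:
arm_command --plan '[[[0,0,0],[-0.1,0,0],0.7],[[0,0,0],[-0.208,0,0],0.7],[[-0.247,0,0],[-0.2076,-0.6925,0.3563],0.7],[[-0.247,0,0],[-0.2076,-0.6925,0.3563],0.7],[[-0.247,0,0],[-0.2076,-0.6925,0.3563],0.7],[[-0.247,0,0],[-0.2076,-0.6925,0.3563],0.7],[[-0.247,0,0],[-0.2076,-0.6925,0.3563],0.7],[[-0.247,0,0],[-0.2076,-0.6925,0.3563],0.7]]'

```text
clock: 7.02
ee_pos: [0.5547, 0.1552, 0.1503]
eef_rot: [0.274, 0.653, 0.274, -0.65]
ft_force: [1.3, 0.2, -0.3]
gripper_width: 0.0599
```

```bash
python3 - <<'E'
from h import *
import cv2
f=json.load(open("fit.json"))
s=status.read_state();print(s["ee_pos"],s["qpos"].round(2))
move((*f["red"]["pot"],.15,f["yt"]))
v=[cv2.resize(cams.capture(n)["image"][y:y+150,x:x+150,::-1],(400,400)) for n,x,y in(("top",270,130),("scene",100,120))]
cv2.imwrite("pics/g3.png",np.clip(np.hstack(v)*1.5,0,255).astype(np.uint8))
E
```

```text
[0.55466386 0.15520876 0.15032907] [-0.74  0.61  0.61  1.84 -0.46  0.83 -0.67]
turn [-0.0668, -0.0005, -0.0003] alt [0.433, -0.0, 0.001] shift [0.0007, -0.0194, -0.0153]
```

View pics/g3.png

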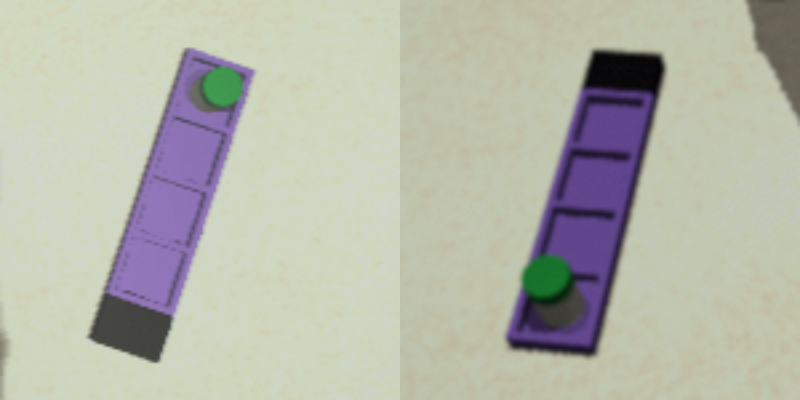

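The green pot stands upright and centred in the far cell (top crop about (220,90)). Red is next.

Call:
arm_command --plan '[[[-0.0668,0,0],[0,-0.0194,-0.0153],0.7],[[-0.0668,0,0],[0,-0.0194,-0.0153],0.7],[[-0.0668,0,0],[0,-0.0194,-0.0153],0.7],[[-0.0668,0,0],[0,-0.0194,-0.0153],0.7],[[-0.0668,0,0],[0.09,-0.0194,-0.0153],0.7],[[-0.0668,0,0],[0.17,-0.0194,-0.0153],0.7],[[-0.0668,0,0],[0.207,-0.0194,-0.0153],0.7],[[-0.0668,0,0],[0.207,-0.0194,-0.0153],0.6]]'

```text
clock: 8.12
ee_pos: [0.5511, 0.1742, 0.0448]
eef_rot: [0.404, 0.579, 0.408, -0.578]
ft_force: [0.5, 0.3, 0.9]
gripper_width: 0.0514
```

```bash
python3 - <<'E'
from h import *
f=json.load(open("fit.json"))
s=status.read_state();print(s["ee_pos"],f["red"]["pot"])
move((*f["red"]["pot"],.0465,f["yt"]),(*f["red"]["dst"],.13,f["yr"]))
E
```

```text
[0.55105417 0.1742233  0.0447648 ] [0.5530732898877807, 0.16746912303750747]
turn [0.0011, -0.0006, 0.0005] alt [-0.499, -0.001, -0.001] shift [-0.0035, 0.0084, 0.0113]
turn [0.2481, -0.0001, 0.0008] alt [-0.252, -0.001, -0.0] shift [-0.174, 0.2691, 0.6998]
```

The offset came from my taking pictures after computing the move, because the arm drifted on to its target. I'll correct it before closing.

Call:
arm_command --plan '[[[0,0,0],[-0.0035,0.0084,0.0113],0.6],[[0,0,0],[-0.0035,0.0084,0.0113],0.6],[[0,0,0],[-0.0035,0.0084,0.0113],0.3],[[0,0,0],[-0.0035,0.0084,0.0113],0],[[0,0,0],[-0.0035,0.0084,0.0113],0],[[0,0,0],[-0.0035,0.0084,0.0113],0]]'

```text
clock: 8.88
ee_pos: [0.5536, 0.1676, 0.0472]
eef_rot: [0.405, 0.58, 0.408, -0.578]
ft_force: [-0.4, -0.8, 7.0]
gripper_width: 0.0308
```

```bash
python3 - <<'E'
from h import *
f=json.load(open("fit.json"))
move((*f["red"]["dst"],.13,f["yr"]))
E
```

```text
turn [0.2481, -0.0004, 0.0008] alt [-0.252, -0.001, -0.0] shift [-0.1693, 0.26, 0.6889]
```

Call:
arm_command --plan '[[[0,0,0],[-0.08,0,0],0],[[0,0,0],[-0.166,0,0],0],[[0.2481,0,0],[-0.166,0.26,0.6889],0],[[0.2481,0,0],[-0.166,0.26,0.6889],0],[[0.2481,0,0],[-0.166,0.26,0.6889],0],[[0.2481,0,0],[-0.166,0.26,0.6889],0],[[0.2481,0,0],[-0.166,0.26,0.6889],0],[[0.2481,0,0],[-0.166,0.26,0.6889],0]]'

```text
clock: 9.88
ee_pos: [0.5583, -0.203, 0.1286]
eef_rot: [0.031, 0.707, 0.034, -0.706]
ft_force: [0.4, 0.2, -1.3]
gripper_width: 0.0309
```

```bash
python3 - <<'E'
from h import *
f=json.load(open("fit.json"))
move((*f["red"]["dst"],.13,f["yr"]))
E
```

```text
turn [0.068, 0.0, 0.0008] alt [-0.432, -0.001, 0.0] shift [-0.0027, -0.0039, -0.0007]
```

Call:
arm_command --plan '[[[0.068,0,0.0008],[-0.0027,-0.0039,-0.0007],0],[[0.068,0,0.0008],[-0.0027,-0.0039,-0.0007],0],[[0.068,0,0.0008],[-0.0027,-0.0039,-0.0007],0],[[0.068,0,0.0008],[-0.0027,-0.0039,-0.0007],0],[[0.068,0,0.0008],[-0.0027,-0.0039,-0.0007],0]]'

```text
clock: 10.5
ee_pos: [0.5585, -0.2008, 0.1301]
eef_rot: [0.118, -0.697, 0.117, 0.697]
ft_force: [-0.7, -0.0, 0.0]
gripper_width: 0.0305
```

```bash
python3 - <<'E'
from h import *
f=json.load(open("fit.json"))
move((*f["red"]["dst"],.0453,f["yr"]))
E
```

```text
turn [0.0003, 0.0, 0.0001] alt [-0.5, -0.0, 0.0] shift [0.1695, 0.0005, -0.0001]
```

Call:
arm_command --plan '[[[0,0,0],[0.08,0,0],0],[[0,0,0],[0.15,0,0],0],[[0,0,0],[0.167,0,0],0],[[0,0,0],[0.169,0,0],0],[[0,0,0],[0.169,0,0],0],[[0,0,0],[0.169,0,0],0.65],[[0,0,0],[0.169,0,0],0.65],[[0,0,0],[0.169,0,0],0.65]]'

```text
clock: 11.5
ee_pos: [0.5587, -0.2008, 0.0459]
eef_rot: [-0.117, 0.697, -0.117, -0.697]
ft_force: [-0.4, -0.5, -0.0]
gripper_width: 0.0556
```

```bash
python3 - <<'E'
from h import *
f=json.load(open("fit.json"))
move((*f["yellow"]["pot"],.15,f["yt"]))
E
```

```text
turn [-0.2466, -0.0001, 0.0] alt [0.253, 0.0, 0.0] shift [-0.208, -0.7868, 0.2422]
```

Call:
arm_command --plan '[[[0,0,0],[-0.1,0,0],0.7],[[0,0,0],[-0.208,0,0],0.7],[[-0.2466,0,0],[-0.208,-0.7868,0.2422],0.7],[[-0.2466,0,0],[-0.208,-0.7868,0.2422],0.7],[[-0.2466,0,0],[-0.208,-0.7868,0.2422],0.7],[[-0.2466,0,0],[-0.208,-0.7868,0.2422],0.7],[[-0.2466,0,0],[-0.208,-0.7868,0.2422],0.7],[[-0.2466,0,0],[-0.208,-0.7868,0.2422],0.7]]'

```text
clock: 12.5
ee_pos: [0.5716, 0.1761, 0.1503]
eef_rot: [0.275, 0.652, 0.275, -0.651]
ft_force: [0.1, -0.4, 0.4]
gripper_width: 0.0597
```

```bash
python3 - <<'E'
from h import *
f=json.load(open("fit.json"))
move((*f["yellow"]["pot"],.15,f["yt"]))
E
```

```text
turn [-0.0666, -0.0002, -0.0001] alt [0.433, -0.0, 0.0] shift [0.0007, -0.0462, -0.0513]
```

Call:
arm_command --plan '[[[-0.0666,0,0],[0,-0.0462,-0.0513],0.7],[[-0.0666,0,0],[0,-0.0462,-0.0513],0.7],[[-0.0666,0,0],[0,-0.0462,-0.0513],0.7],[[-0.0666,0,0],[0,-0.0462,-0.0513],0.7],[[-0.0666,0,0],[0,-0.0462,-0.0513],0.7]]'

```text
clock: 13.12
ee_pos: [0.573, 0.2104, 0.1504]
eef_rot: [0.404, 0.581, 0.403, -0.58]
ft_force: [-0.4, -0.3, 0.8]
gripper_width: 0.0595
```

```bash
python3 - <<'E'
from h import *
f=json.load(open("fit.json"))
move((*f["yellow"]["pot"],.046,f["yt"]))
E
```

```text
turn [-0.0003, -0.0001, -0.0001] alt [0.5, -0.0, 0.0] shift [0.2087, -0.0002, -0.0002]
```

Call:
arm_command --plan '[[[0,0,0],[0.09,0,0],0.7],[[0,0,0],[0.17,0,0],0.7],[[0,0,0],[0.207,0,0],0.7],[[0,0,0],[0.207,0,0],0.6],[[0,0,0],[0.207,0,0],0.3],[[0,0,0],[0.207,0,0],0],[[0,0,0],[0.207,0,0],0],[[0,0,0],[0.207,0,0],0]]'

```text
clock: 14.12
ee_pos: [0.5741, 0.2106, 0.0484]
eef_rot: [0.404, 0.582, 0.403, -0.579]
ft_force: [0.7, -1.5, 8.1]
gripper_width: 0.0301
```

```bash
python3 - <<'E'
from h import *
f=json.load(open("fit.json"))
move((*f["yellow"]["dst"],.13,f["yr"]))
E
```

```text
turn [0.2467, -0.0006, -0.0] alt [-0.253, 0.0, -0.001] shift [-0.1648, 0.1546, 0.784]
```

Call:
arm_command --plan '[[[0,0,0],[-0.08,0,0],0],[[0,0,0],[-0.165,0,0],0],[[0.2467,0,0],[-0.165,0.1546,0.784],0],[[0.2467,0,0],[-0.165,0.1546,0.784],0],[[0.2467,0,0],[-0.165,0.1546,0.784],0],[[0.2467,0,0],[-0.165,0.1546,0.784],0],[[0.2467,0,0],[-0.165,0.1546,0.784],0],[[0.2467,0,0],[-0.165,0.1546,0.784],0]]'

```text
clock: 15.12
ee_pos: [0.5132, -0.1612, 0.1309]
eef_rot: [0.029, 0.708, 0.03, -0.705]
ft_force: [1.5, -0.6, -0.8]
gripper_width: 0.0304
```

```bash
python3 - <<'E'
from h import *
f=json.load(open("fit.json"))
move((*f["yellow"]["dst"],.13,f["yr"]))
E
```

```text
turn [0.0667, -0.0007, 0.0004] alt [-0.433, -0.001, -0.001] shift [0.0016, 0.0445, 0.0114]
```

Call:
arm_command --plan '[[[0.0667,0,0],[0.0016,0.0445,0.0114],0],[[0.0667,0,0],[0.0016,0.0445,0.0114],0],[[0.0667,0,0],[0.0016,0.0445,0.0114],0],[[0.0667,0,0],[0.0016,0.0445,0.0114],0],[[0.0667,0,0],[0.0016,0.0445,0.0114],0],[[0.0667,0,0],[0.0016,0.0445,0.0114],0]]'

```text
clock: 15.88
ee_pos: [0.5095, -0.1838, 0.1302]
eef_rot: [-0.119, 0.699, -0.117, -0.696]
ft_force: [0.4, -0.1, -1.1]
gripper_width: 0.0307
```

```bash
python3 - <<'E'
from h import *
import cv2
f=json.load(open("fit.json"))
v=[cv2.resize(cams.capture(n)["image"][y:y+150,x:x+150,::-1],(400,400)) for n,x,y in(("top",270,130),("scene",100,100))]
cv2.imwrite("pics/g4.png",np.clip(np.hstack(v)*1.5,0,255).astype(np.uint8))
move((*f["yellow"]["dst"],.0458,f["yr"]))
E
```

```text
turn [0.0001, -0.0007, 0.0006] alt [-0.5, -0.001, -0.001] shift [0.1687, 0.0007, 0.0008]
```

View pics/g4.png

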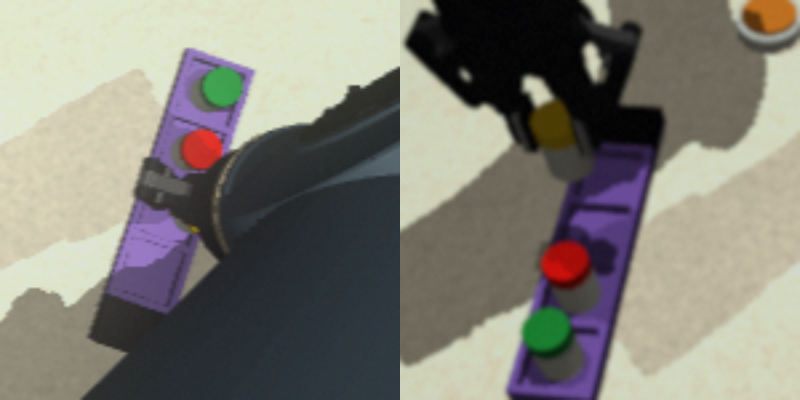

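Green and red stand upright in the two far cells, and yellow hangs upright over the third (scene crop about (560,140)).

Call:
arm_command --plan '[[[0,0,0],[0.08,0.0007,0.0008],0],[[0,0,0],[0.15,0.0007,0.0008],0],[[0,0,0],[0.166,0.0007,0.0008],0],[[0,0,0],[0.168,0.0007,0.0008],0],[[0,0,0],[0.168,0.0007,0.0008],0],[[0,0,0],[0.168,0.0007,0.0008],0.65],[[0,0,0],[0.168,0.0007,0.0008],0.65],[[0,0,0],[0.168,0.0007,0.0008],0.65]]'

```text
clock: 16.98
ee_pos: [0.5095, -0.1838, 0.0464]
eef_rot: [-0.119, 0.699, -0.117, -0.695]
ft_force: [0.2, 0.2, 0.1]
gripper_width: 0.0556
```

```bash
python3 - <<'E'
from h import *
f=json.load(open("fit.json"))
move((*f["blue"]["pot"],.15,f["yt"]))
E
```

```text
turn [-0.2468, -0.001, -0.0001] alt [0.253, -0.0, 0.001] shift [-0.2046, -0.9031, 0.1398]
```

Call:
arm_command --plan '[[[0,0,0],[-0.1,0,0],0.7],[[0,0,0],[-0.207,0,0],0.7],[[-0.2468,-0.001,0],[-0.2046,-0.9031,0.1398],0.7],[[-0.2468,-0.001,0],[-0.2046,-0.9031,0.1398],0.7],[[-0.2468,-0.001,0],[-0.2046,-0.9031,0.1398],0.7],[[-0.2468,-0.001,0],[-0.2046,-0.9031,0.1398],0.7],[[-0.2468,-0.001,0],[-0.2046,-0.9031,0.1398],0.7],[[-0.2468,-0.001,0],[-0.2046,-0.9031,0.1398],0.7]]'

```text
clock: 17.98
ee_pos: [0.5766, 0.1869, 0.1502]
eef_rot: [0.274, 0.652, 0.274, -0.651]
ft_force: [0.9, -0.3, -0.5]
gripper_width: 0.0598
```

```bash
python3 - <<'E'
from h import *
f=json.load(open("fit.json"))
move((*f["blue"]["pot"],.15,f["yt"]))
E
```

```text
turn [-0.0668, -0.0003, -0.0002] alt [0.433, -0.0, 0.0] shift [0.0006, -0.0887, -0.1327]
```

Call:
arm_command --plan '[[[-0.0668,0,0],[0,-0.0887,-0.1327],0.7],[[-0.0668,0,0],[0,-0.0887,-0.1327],0.7],[[-0.0668,0,0],[0,-0.0887,-0.1327],0.7],[[-0.0668,0,0],[0,-0.0887,-0.1327],0.7],[[-0.0668,0,0],[0,-0.0887,-0.1327],0.7],[[-0.0668,0,0],[0,-0.0887,-0.1327],0.7]]'

```text
clock: 18.73
ee_pos: [0.5913, 0.265, 0.1503]
eef_rot: [0.404, 0.581, 0.403, -0.58]
ft_force: [-0.3, -0.8, 0.7]
gripper_width: 0.06
```

```bash
python3 - <<'E'
from h import *
f=json.load(open("fit.json"))
move((*f["blue"]["pot"],.046,f["yt"]))
E
```

```text
turn [-0.0002, -0.0002, -0.0002] alt [0.5, -0.0, 0.0] shift [0.2087, -0.0006, -0.0004]
```

Call:
arm_command --plan '[[[0,0,0],[0.09,0,0],0.7],[[0,0,0],[0.17,0,0],0.7],[[0,0,0],[0.207,0,0],0.7],[[0,0,0],[0.207,0,0],0.6],[[0,0,0],[0.207,0,0],0.3],[[0,0,0],[0.207,0,0],0],[[0,0,0],[0.207,0,0],0],[[0,0,0],[0.207,0,0],0]]'

```text
clock: 19.73
ee_pos: [0.5925, 0.2653, 0.0485]
eef_rot: [0.404, 0.582, 0.403, -0.579]
ft_force: [-1.5, -1.8, 7.8]
gripper_width: 0.0306
```

```bash
python3 - <<'E'
from h import *
f=json.load(open("fit.json"))
move((*f["blue"]["dst"],.13,f["yr"]))
E
```

```text
turn [0.2467, -0.0008, -0.0] alt [-0.253, 0.0, -0.001] shift [-0.1658, 0.054, 0.9016]
```

Call:
arm_command --plan '[[[0,0,0],[-0.08,0,0],0],[[0,0,0],[-0.165,0,0],0],[[0.2467,-0.0008,0],[-0.165,0.054,0.9016],0],[[0.2467,-0.0008,0],[-0.165,0.054,0.9016],0],[[0.2467,-0.0008,0],[-0.165,0.054,0.9016],0],[[0.2467,-0.0008,0],[-0.165,0.054,0.9016],0],[[0.2467,-0.0008,0],[-0.165,0.054,0.9016],0],[[0.2467,-0.0008,0],[-0.165,0.054,0.9016],0]]'

```text
clock: 20.72
ee_pos: [0.4823, -0.095, 0.1305]
eef_rot: [0.03, 0.708, 0.03, -0.705]
ft_force: [0.4, -1.1, -0.5]
gripper_width: 0.0306
```

```bash
python3 - <<'E'
from h import *
f=json.load(open("fit.json"))
move((*f["blue"]["dst"],.13,f["yr"]))
E
```

```text
turn [0.0668, -0.0005, 0.0001] alt [-0.433, -0.0, -0.001] shift [0.0008, 0.1392, 0.0558]
```

Call:
arm_command --plan '[[[0.0668,0,0],[0.0008,0.1392,0.0558],0],[[0.0668,0,0],[0.0008,0.1392,0.0558],0],[[0.0668,0,0],[0.0008,0.1392,0.0558],0],[[0.0668,0,0],[0.0008,0.1392,0.0558],0],[[0.0668,0,0],[0.0008,0.1392,0.0558],0],[[0.0668,0,0],[0.0008,0.1392,0.0558],0],[[0.0668,0,0],[0.0008,0.1392,0.0558],0]]'

```text
clock: 21.6
ee_pos: [0.4605, -0.1663, 0.13]
eef_rot: [-0.118, 0.698, -0.117, -0.696]
ft_force: [-0.4, 0.1, -1.1]
gripper_width: 0.0307
```

```bash
python3 - <<'E'
from h import *
f=json.load(open("fit.json"))
move((*f["blue"]["dst"],.0458,f["yr"]))
E
```

```text
turn [0.0002, -0.0005, 0.0002] alt [-0.5, -0.0, -0.001] shift [0.1685, 0.0012, 0.0005]
```

Call:
arm_command --plan '[[[0,0,0],[0.08,0.001,0.0005],0],[[0,0,0],[0.15,0.001,0.0005],0],[[0,0,0],[0.166,0.001,0.0005],0],[[0,0,0],[0.168,0.001,0.0005],0],[[0,0,0],[0.168,0.001,0.0005],0],[[0,0,0],[0.168,0.001,0.0005],0.65],[[0,0,0],[0.168,0.001,0.0005],0.65],[[0,0,0],[0.168,0.001,0.0005],0.65]]'

```text
clock: 22.6
ee_pos: [0.4605, -0.1666, 0.0463]
eef_rot: [-0.118, 0.699, -0.117, -0.696]
ft_force: [-0.1, -0.6, -0.3]
gripper_width: 0.0556
```

Call:
arm_command --plan '[[[0,0,0],[-0.1,0,0],0.7],[[0,0,0],[-0.25,0,0],0.7],[[0,0,0],[-0.25,0,0],0.7],[[0,0,0],[-0.25,-0.5,0.1],0.7],[[0,0,0],[-0.25,-0.5,0.1],0.7],[[0,0,0],[-0.25,-0.5,0.1],0.7],[[0,0,0],[-0.25,-0.5,0.1],0.7],[[0,0,0],[-0.25,-0.5,0.1],0.7]]'

```text
clock: 23.6
ee_pos: [0.4945, 0.0913, 0.1701]
eef_rot: [-0.115, 0.698, -0.114, -0.697]
ft_force: [-0.3, -1.1, -0.7]
gripper_width: 0.0596
```

```bash
python3 - <<'E'
from h import *
import cv2
v=[cv2.resize(cams.capture(n)["image"][y:y+150,x:x+150,::-1],(400,400),interpolation=cv2.INTER_CUBIC) for n,x,y in(("top",270,130),("scene",100,120))]
cv2.imwrite("pics/g5.png",np.clip(np.hstack(v)*1.5,0,255).astype(np.uint8))
E
```

```text
(no output)
```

View pics/g5.png

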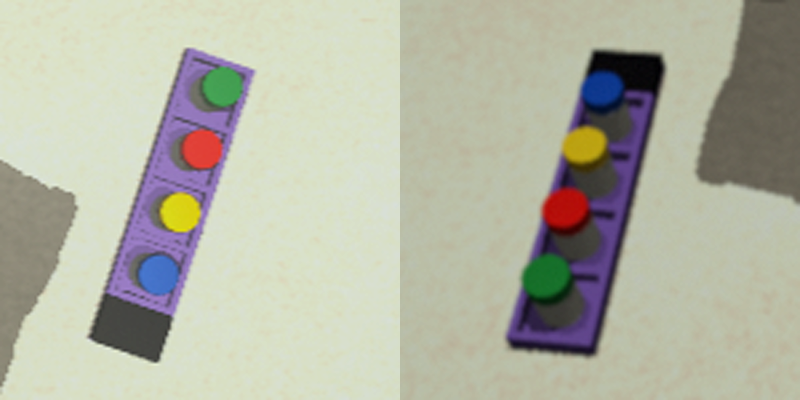

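All four pots stand upright in the mirrored order, with blue next to the black end (top crop (157,273)). I'll measure their positions before handing in.

```bash
cat > chk.py <<'E'
from h import *
import cv2
f=json.load(open("fit.json"));th=np.linspace(0,2*np.pi,90)
C=[cams.capture(n) for n in("top","scene")];W=[(300,140,80,130),(130,130,80,130)]
hue={"green":(45,85),"red":(172,8),"yellow":(20,35),"blue":(100,118)}
def ext(c,x,y):
    q=np.vstack([proj(c,np.c_[x+.016*np.cos(th),y+.016*np.sin(th),0*th+z]) for z in(.040,.054)])
    return np.r_[q[:,0].min(),q[:,0].max(),q[:,1].min(),q[:,1].max()]
for n,(lo,hi) in hue.items():
    o=[]
    for c,(x,y,w,h) in zip(C,W):
        H=cv2.cvtColor(c["image"][y:y+h,x:x+w],cv2.COLOR_RGB2HSV);k=H[...,0]
        m=((k>=lo)&(k<=hi) if lo<hi else (k>=lo)|(k<=hi))&(H[...,1]>120)&(H[...,2]>40)
        _,_,st,_=cv2.connectedComponentsWithStats(m.astype(np.uint8));s=st[1+st[1:,4].argmax()]
        o.append(np.array([x+s[0]-.5,x+s[0]+s[2]-.5,y+s[1]-.5,y+s[1]+s[3]-.5]))
    d=np.array(f[n]["dst"]);r=least_squares(lambda p:np.r_[ext(C[0],*p)-o[0],ext(C[1],*p)-o[1]],d)
    a=f["yr"];e=(r.x-d)*1e3
    print(n,"row-frame error mm x,y",(np.cos(a)*e[0]+np.sin(a)*e[1]).round(1),(-np.sin(a)*e[0]+np.cos(a)*e[1]).round(1),"res px",np.abs(r.fun).max().round(1))
s=status.read_state();print(s["clock"],abs(s["joint_vel"]).max())
E
python3 chk.py
```

```text
green row-frame error mm x,y -1.9 2.0 res px 2.6
red row-frame error mm x,y -1.2 1.3 res px 1.3
yellow row-frame error mm x,y -0.6 1.7 res px 1.2
blue row-frame error mm x,y -0.1 2.9 res px 2.9
23.8 0.019200130789894784
```

```bash
python3 -c "
from rig import r
print(r.close_job())"
```

```text
the job is handed in; nothing more can be done
None
```

I moved all four pots into the receiving rack in reverse order: green farthest from the black end, then red, yellow, and blue next to the black end. I handed the job in at about 24 s on the robot's clock; no verdict came back.

- **Last picture:** all four pots were upright, one in each cell, with the gripper open and well clear of them.
- **Position check:** the camera fit put every pot within about 3 mm of its cell's centre (12 mm allowed). The fit was looser for green and blue, with edge errors up to 2.6 and 2.9 pixels (a pixel is about 2 mm), so their figures are less certain.
- **Height:** I did not measure height or tilt; flat seating is judged from the pictures and the height at which I let go.
- **Forces:** the readings reached about 8 N at most, all while gripping.
- **One slip, corrected:** I descended on the red pot about 7 mm off because the arm was still moving when I worked out the move. I fixed this before closing the gripper.

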